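Set up the close-up: prop up the preview screen, then hold the ball tray for the camera

ROBOT

A 6-joint arm with a two-finger parallel gripper is mounted at the origin on a cart in front of the work surface, level with it; the furniture and walls round the work are solid. World frame = base frame: x ahead of the robot, y to its left, z up, the work surface at z = 0. Lengths are in m, angles in rad, forces in N, time in s.
With the tool pointing down it reaches from about 0.375 to 0.9 m from the base axis. Payload 3.1 kg.
Tool frame: the origin (TCP) lies midway between the tips of the shut fingers; the grasp point (between the pads) lies 19 mm behind it (pinch_z is the distance from the TCP to the grasp point, in m); z points along the fingers, y is the line along which they close (so a half turn about z gives the same grasp; the last joint's range is limited). The gripper opens to 85 mm and grips with 20 to 120 N. Pads are 22 mm wide; open, the fingers measure 114 mm over their backs; the gripper's body (76 mm by 85 mm) begins 54 mm behind the grasp point. The pads swing forward as they close: fully open they stand 13 mm farther back than shut.
Start: joints at [1.155, 0.527, 1.433, -0, 1.181, -0.178], TCP at [0.147, 0.608, 0.231] pointing down, gripper open.
Joint ranges: [-3.08, 3.08], [-0.75, 2.2], [0.22, 2.44], [-1.43, 4.57], [0, 2.65], [-2.85, 2.85]. Speed limits (rad/s): [2.79, 2.79, 3.14, 3.14, 3.14, 3.14].

INTERFACE

Orientations are given as a unit quaternion [x, y, z, w].
In Python, from station import sense, snapshot, camera_params, sign_off, pinch_z gives the robot as it stands. The module is installed in compiled form; this text tells all that it offers.
- The arm moves only by the shell command python3 -m handwheel 'ROWS' [FORCE]. ROWS is JSON, a list that holds one entry, the list of rows, each a list of 7 numbers: the turn, a rotation vector about the tool's x, y, z in degrees, then the shift along the tool's x, y, z in m, then the opening, from 0 (shut) to 1 (fully open). A call has 1 to 20 rows; each row shifts and turns the commanded pose from where the row before left it, along the tool's axes as they then stand; what a row does not reach is not made up. A row lasts 1/8 s, in which the tool goes at most 62.5 mm and 10.7 degrees, less where a joint would pass 70% of its speed; a pose out of reach is approached as far as the arm can. A call with a gripper value outside its range is refused whole. The fingers move at their own pace and stop on an object; FORCE is the grip in N (left out, the last holds). Time passes only in rows, so rows that do not move let the fingers close. It gives the time, the measured TCP pose, the force, the opening and the grip force at its end, in the units of the state.
- sense(): the state, without advancing time (a new reading comes with each control period).
- snapshot(name): name is "side" or "top" or "wrist"; returns the picture (384x512x3 uint8, red, green, blue); there is no depth.
- camera_params(name): a dict with "fx", "fy", "cx", "cy" (pixels), "world_to_cam" (4x4, takes a point from world to camera coordinates); the wrist camera has in their place "mount" (4x4, takes a point from camera to tool coordinates, whose origin is the TCP and whose axes are the flange's). Camera axes: x right, y down, z forward; pixel columns grow to the right and rows downward; lengths in m; the calibration is good to about 2 mm. A picture is of the moment at which its call begins: read the wrist's pose just before it. camera_params takes no time and is no camera call.
- sign_off(): hands the job in; it is judged then, once.
The state is a dict: "t": time; "q": joint angles; "qd": joint speeds; "tau": joint torques, N m; "tcp_pos": TCP position; "tool_rot": TCP orientation; "force": force on the tool from outside, world axes, zero at the start; "ft_torque": the same for the moment, N m; "finger_gap": opening from 0.0 (shut) to 1.0 (fully open); "gripper_force": force on a finger pad.
Only numpy, scipy, OpenCV 4.12 (cv2) and the standard library are available. Lean on these libraries where they do the work, as an engineer would, in place of code of your own. Each camera call takes 0.05 s, during which the arm holds its last target. There are 200 camera calls.

TASK

Set up the close-up shot: first tip up the folded preview screen to about 60 degrees from flat and leave it standing there, then pick up the little tray with the loose steel ball by its upright grip and carry it, level and without letting the ball out of its pocket, to the round plinth. Finish still holding it there, level and still, with its underside about 10 cm above the plinth and the grip over the middle of the plinth; the program ends while holding. Leave the jar, the paint cup and the brush where they are.

Things in the scene. Friction and masses are not known exactly. Their poses are not given: they have to be found in the camera images.
- screen (a joint): Angle of the fold-up preview screen (rad): 0 lies flat on its base, grows as the front edge is raised (1.05 = 60 degrees), stops at 1.9. The hinge is stiff: 1 to 2 N up or down at the tab moves it, and it stays where it is left.
- screen_hinge (a point): Middle of the hinge line of the preview monitor, a black box 110 x 100 x 22 mm fixed to the plywood riser, its back to the far side. The hinge runs along this point's y axis, 28 mm above the riser's top. The screen is a 10 mm thick plate, 100 mm wide (y), that reaches 100 mm from the hinge towards -x of this frame. The plywood riser is a fixed board whose top is at z = 0.095 (all the task's things stand on it).
- screen_tab (a point): Gripping point on the screen's thumb tab, 130 mm from the hinge. The tab is a bar 14 mm wide (along y, the hinge direction), 8 mm thick, that stands out 44 mm from the middle of the screen's free edge; this point is 30 mm out from that edge. With the screen flat it is 28 mm above the riser, nothing beneath it. The frame turns with the screen: x points to the hinge, z out of the screen's back (up when flat).
- tray_grip (a point): Gripping point in the middle of the upright wooden grip of the loose aluminium sample tray (0.1 to 0.16 kg). Tray: plate 120 (x) x 60 (y) x 6 mm; grip in its middle, 30 mm long (x), 12 mm thick (y), its top 52 mm above the tray's underside; this point is 36 mm above the underside. z is up when the tray is level. On either side (x = +39 and -39 mm) the plate has a round pocket, 32 mm across with a rim 3 mm high.
- tray_pocket (a point): Point in the tray where the ball's centre is when it lies in the middle of its pocket: 39 mm along the tray's +x from the grip, 17 mm above its underside. The other pocket is empty.
- ball_center (a point): Centre of the loose steel ball, 22 mm in diameter, 43 g, which rolls freely within the pocket (about 8 mm either way) and climbs out over the rim if the tray is tipped far or jerked.
- plinth_top (a point): Centre of the top face of the round white display plinth, 80 mm across and 15 mm high, fixed to the riser.
- jar: Bystander: paint jar with lid, 54 mm across, 62 mm high, origin at the centre of its underside. Stands on the riser near its far edge.
- paint_cup: Bystander: white paint cup, 50 mm across, 52 mm high, origin at the centre of its underside. Stands on the riser near its far edge.
- brush: Bystander: paint brush 218 mm long (y) and 15 mm high, origin under its middle. Lies along the riser's near edge.

How it is judged:
On the way, in this order (a step that is already met when the one before it is completed fails the run):
1. the preview screen is tipped up to about 60 degrees (52 to 68) (value of joint screen between 0.907 and 1.187 rad), for 0.3 s.
2. the tray is lifted clear with the ball in its pocket (height (world z) of tray_grip above 0.17 m and distance between ball_center and tray_pocket below 0.02 m), for 0.2 s.
At the end, for the whole second after the job is handed in: The screen stands at 52 to 68 degrees; the fingers hold the tray still (under 3 cm/s), tilted less than 0.1 rad, its grip within 30 mm of the plinth's axis and its underside 65 to 135 mm above the plinth's top, with the ball in its pocket (centre within 20 mm of the pocket point) (all of step 1 and distance between ball_center and tray_pocket below 0.02 m and horizontal distance between tray_grip and plinth_top below 0.03 m and z of tray_grip in the frame of plinth_top between 0.101 and 0.171 m and angle between tray_grip's own z axis and vertical below 0.1 rad and linear speed of tray below 0.03 m/s and contact force between the fingers and tray above 1 N); the arm keeps its last pose, push and grip.
It fails at once if the ball leaves its pocket (distance between ball_center and tray_pocket above 0.03 m).
It fails at once if the tray is tipped by more than 20 degrees (angle between tray_grip's own z axis and vertical above 0.35 rad).
It fails at once if the jar is shifted by more than 3 cm (distance of jar from where it was at the start of the episode above 0.03 m).
It fails at once if the paint cup is shifted by more than 3 cm (distance of paint_cup from where it was at the start of the episode above 0.03 m).
It fails at once if the brush is shifted by more than 3 cm (distance of brush from where it was at the start of the episode above 0.03 m).
It also fails if it takes over 50 s, if anything falls off the work surface, if the arm or the gripper's body presses on something with over 40 N, if the wrist force passes 120 N, or if a joint passes its speed limit or range.

## Working session

There is one attempt and no reset: what is moved stays moved. The work goes in short steps, Python scripts to look and compute and a shell command to move; the robot and the scene stay as the last step left them, time stands still between calls to the robot, and variables do not carry over. Pictures are saved under pics/ and viewed, at most 10 in all, crops included, and the job is handed in when it is done.

```bash
mkdir -p pics; python3 - <<'E'
from station import *
import cv2
s=sense();print({k:s[k] for k in ['t','tcp_pos','tool_rot','finger_gap']},pinch_z)
for n in ['side','top']:
    cv2.imwrite(f'pics/{n}0.png',cv2.resize(snapshot(n)[:,:,::-1],(800,600),interpolation=cv2.INTER_CUBIC))
    p=camera_params(n);print(n,p)
print(camera_params('wrist'))
E
```

```text
{'t': 0.0, 'tcp_pos': array([0.14629565, 0.60686644, 0.23030737]), 'tool_rot': array([ 1.18125392e-01,  9.92998033e-01, -1.09270729e-03, -3.24387995e-04]), 'finger_gap': 0.9970453258150249} 0.0187
side {'fx': 459.19779600232573, 'fy': 459.19779600232573, 'cx': 247.75344227851488, 'cy': 193.80707927657494, 'world_to_cam': array([[ 0.99901952, -0.04365866,  0.00734253, -0.48587627],
       [-0.03124595, -0.81281367, -0.58168516, -0.04130615],
       [ 0.03136371,  0.5808854 , -0.81338089,  1.19382449],
       [ 0.        ,  0.        ,  0.        ,  1.        ]])}
top {'fx': 436.38325117238054, 'fy': 436.38325117238054, 'cx': 259.9599485979244, 'cy': 194.16745058210793, 'world_to_cam': array([[ 0.02482948, -0.99965712, -0.00831502, -0.19372465],
       [-0.98061439, -0.02273764, -0.19462378,  0.50130616],
       [ 0.19436798,  0.01298623, -0.98084272,  0.91745896],
       [ 0.        ,  0.        ,  0.        ,  1.        ]])}
{'fx': 344.69294660882923, 'fy': 344.69294660882923, 'cx': 251.4162249443734, 'cy': 186.80497376424424, 'mount': array([[-1.04433020e-03, -9.47533273e-01, -3.19655448e-01,
         8.22410574e-02],
       [ 9.99999419e-01, -1.07456449e-03, -8.17880372e-05,
         1.30874993e-03],
       [-2.65993506e-04, -3.19655348e-01,  9.47533845e-01,
        -1.42615430e-01],
       [ 0.00000000e+00,  0.00000000e+00,  0.00000000e+00,
         1.00000000e+00]])}
```

View pics/side0.png

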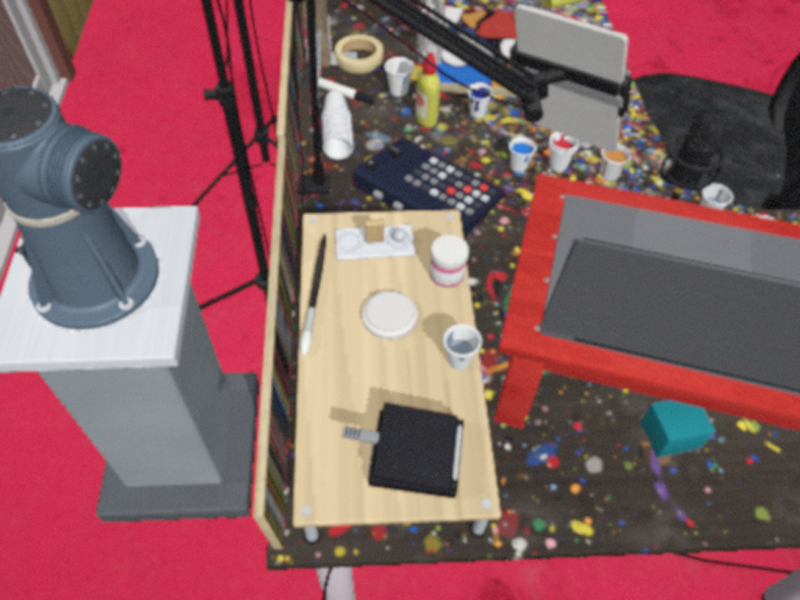

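View pics/top0.png

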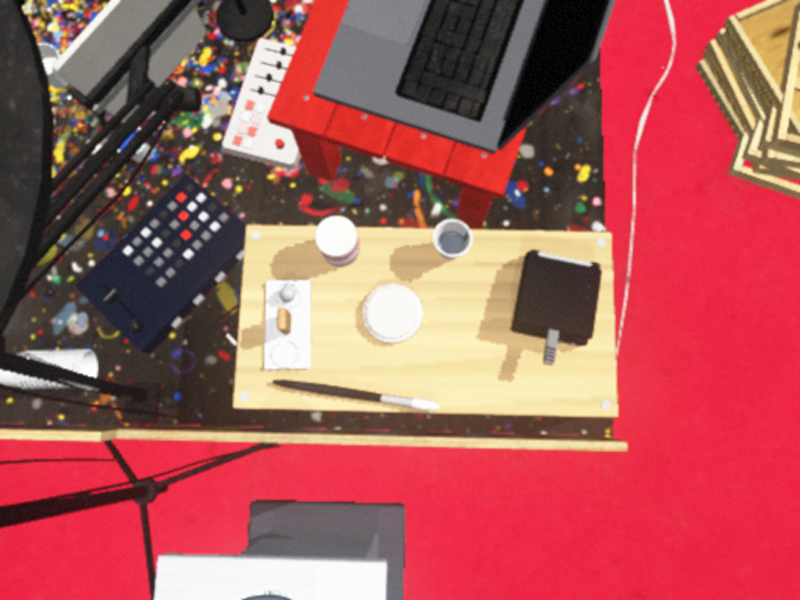

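The side view shows the tab at about (355,435), the grip top at (374,225), the ball at (399,234), the plinth at (390,313) and a fence on the robot's side of the riser. The top view shows the same things at (550,353), (284,320), (288,292) and (393,312). I'll triangulate these pairs.

```bash
cat > h.py <<'E'
import numpy as np, cv2
from station import *
from scipy.spatial.transform import Rotation as R
def cam(n,s=None):
    p=camera_params(n);K=np.array([[p['fx'],0,p['cx']],[0,p['fy'],p['cy']],[0,0,1]])
    if n=='wrist':
        T=np.eye(4);T[:3,:3]=R.from_quat(s['tool_rot']).as_matrix();T[:3,3]=s['tcp_pos']
        W=np.linalg.inv(T@p['mount'])
    else: W=p['world_to_cam']
    return K@W[:3]
def tri(P1,a,P2,b):
    X=cv2.triangulatePoints(P1,P2,np.array(a,float).reshape(2,1),np.array(b,float).reshape(2,1))[:,0];X=X[:3]/X[3]
    e=[np.linalg.norm((P@np.r_[X,1])[:2]/(P@np.r_[X,1])[2]-u) for P,u in((P1,a),(P2,b))]
    return X.round(4),np.round(e,1)
E
python3 - <<'E'
from h import *
S,T=cam('side'),cam('top')
k=1.5625
for n,a,b in [('tab pt',(355,435),(550,353)),('tab end',(344,433),(549,363)),('tab root',(378,437),(552,333)),('griptop',(374,222),(284,320)),('ball',(399,234),(288,292)),
 ('plinth',(390,313),(393,312)),('jar',(449,248),(336,236)),('cup',(462,337),(453,232)),('mon far R',(461,430),(600,264)),('fence',(262,515),(626,446)),('empty pocket',(348,241),(285,354)),('riser corner nearR',(294,521),(617,413)),('riser farL',(458,212),(246,228))]:
    print(n,*tri(S,np.array(a)/k,T,np.array(b)/k))
E
```

```text
tab pt [ 0.4292 -0.3659  0.1373] [0.3 0.3]
tab end [ 0.416  -0.3639  0.14  ] [0.2 0.2]
tab root [ 0.4563 -0.3691  0.1353] [0.9 0.9]
griptop [ 0.4627 -0.0292  0.1509] [0.8 1. ]
ball [ 0.5028 -0.0269  0.1205] [0.1 0.2]
plinth [ 0.4822 -0.1652  0.1088] [0.1 0.2]
jar [ 0.5695 -0.0914  0.1608] [0.2 0.2]
cup [ 0.5754 -0.2411  0.1593] [1.2 1.4]
mon far R [ 0.5372 -0.4076  0.2222] [6.9 7.3]
fence [ 0.3181 -0.4591  0.1303] [1.2 1.3]
empty pocket [ 0.4236 -0.0246  0.1044] [0.2 0.2]
riser corner nearR [ 0.3558 -0.458   0.1035] [0.7 0.7]
riser farL [0.6014 0.0435 0.0885] [0.7 0.8]
```

```bash
python3 - <<'E'
from h import *
S,T=cam('side'),cam('top')
k=1.5625
for n,a,b in [('boom end',(540,105),(192,98)),('inner pole foot',(314,188),(150,397)),('outer pole joint?',(215,95),(5,460)),('outer foot',(265,283),(145,490))]:
    print(n,*tri(S,np.array(a)/k,T,np.array(b)/k))
def bp(P,u,z):
    M=P[:,:3];c=-np.linalg.solve(M,P[:,3]);d=np.linalg.solve(M,np.r_[np.array(u)/k,1]);return (c+d*(z-c[2])/d[2]).round(3)
for z in(0,.4,.8):print(z,'inner pole top-of-side',bp(S,(314,2),z),'boom',bp(S,(372,0),z),'outer',bp(S,(210,0),z))
for z in(0,.4,.8):print(z,'top: inner',bp(T,(2,350),z),'boom',bp(T,(45,235),z),'outer',bp(T,(2,460),z))
s=sense()
img=snapshot('wrist');cv2.imwrite('pics/w0.png',img[:,:,::-1])
E
```

```text
boom end [0.7009 0.0674 0.2795] [2.8 3.8]
inner pole foot [0.3644 0.1815 0.0145] [1.  1.4]
outer pole joint? [0.2423 0.2638 0.1781] [15.1 23.7]
outer foot [ 0.1935  0.3799 -0.524 ] [0.3 0.4]
0 inner pole top-of-side [0.351 0.796 0.   ] boom [0.486 0.799 0.   ] outer [0.11  0.811 0.   ]
0.4 inner pole top-of-side [0.391 0.146 0.4  ] boom [0.469 0.148 0.4  ] outer [0.251 0.155 0.4  ]
0.8 inner pole top-of-side [ 0.432 -0.504  0.8  ] boom [ 0.453 -0.503  0.8  ] outer [ 0.393 -0.501  0.8  ]
0 top: inner [0.431 0.414 0.   ] boom [0.609 0.373 0.   ] outer [ 0.274  0.392 -0.   ]
0.4 top: inner [0.386 0.17  0.4  ] boom [0.492 0.145 0.4  ] outer [0.291 0.156 0.4  ]
0.8 top: inner [ 0.34  -0.075  0.8  ] boom [ 0.375 -0.083  0.8  ] outer [ 0.309 -0.079  0.8  ]
```

View pics/w0.png

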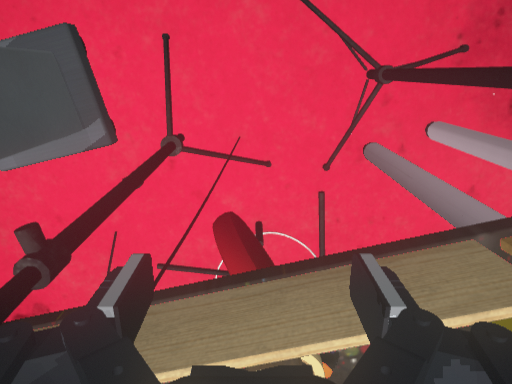

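The wrist view shows floor stands. The left one's pole runs from (172,145) to (0,300), with a clamp at (30,265). I need its real position before swinging across.

```bash
python3 - <<'E'
from h import *
S,T=cam('side'),cam('top');W=cam('wrist',sense())
k=1.5625
def line(*pls):  # plane = P^T l
    A=[]
    for P,a,b in pls:
        l=np.cross([*a,1],[*b,1]);p=P.T@l;A.append(p/np.linalg.norm(p[:3]))
    A=np.array(A);out=[]
    for z in(-.7,-.3,0,.3,.6):
        M=A[:,:2];r=-(A[:,2]*z+A[:,3]);x,res,_,sv=np.linalg.lstsq(M,r,rcond=None);out.append((z,x.round(3).tolist(),(M@x-r).round(3).tolist()))
    return out
q=lambda *a:np.array(a)/k
so=(S,q(270,285),q(207,0));to=(T,q(145,490),q(0,460));wo=(W,(172,145),(0,308))
for n,a in [('outer S+W',(so,wo)),('outer S+T',(so,to)),('outer T+W',(to,wo)),('all',(so,to,wo)),('inner',((S,q(314,188),q(311,0)),(T,q(150,397),q(0,348)))),
 ('boom',((S,q(372,0),q(535,105)),(T,q(45,240),q(190,100))))]:
    print(n);[print('  ',*o) for o in line(*a)]
E
```

```text
outer S+W
   -0.7 [0.211, 0.354] [-0.0, 0.0]
   -0.3 [0.205, 0.367] [-0.0, 0.0]
   0 [0.2, 0.378] [-0.0, 0.0]
   0.3 [0.196, 0.388] [-0.0, 0.0]
   0.6 [0.191, 0.398] [-0.0, 0.0]
outer S+T
   -0.7 [0.185, 0.47] [0.0, 0.0]
   -0.3 [0.217, 0.316] [0.0, 0.0]
   0 [0.24, 0.2] [0.0, 0.0]
   0.3 [0.264, 0.084] [0.0, 0.0]
   0.6 [0.288, -0.032] [0.0, 0.0]
outer T+W
   -0.7 [0.176, 0.419] [-0.0, 0.0]
   -0.3 [0.22, 0.339] [-0.0, 0.0]
   0 [0.254, 0.278] [-0.0, 0.0]
   0.3 [0.287, 0.218] [0.0, 0.0]
   0.6 [0.32, 0.158] [0.0, 0.0]
all
   -0.7 [0.182, 0.423] [-0.013, 0.006, -0.008]
   -0.3 [0.218, 0.337] [0.006, -0.002, 0.003]
   0 [0.244, 0.271] [0.019, -0.008, 0.012]
   0.3 [0.27, 0.206] [0.033, -0.014, 0.02]
   0.6 [0.297, 0.141] [0.046, -0.021, 0.029]
inner
   -0.7 [0.317, 0.157] [-0.0, -0.0]
   -0.3 [0.342, 0.161] [-0.0, -0.0]
   0 [0.361, 0.164] [-0.0, -0.0]
   0.3 [0.38, 0.167] [-0.0, -0.0]
   0.6 [0.399, 0.171] [-0.0, -0.0]
boom
   -0.7 [3.136, -1.231] [-0.0, -0.0]
   -0.3 [2.154, -0.715] [0.0, -0.0]
   0 [1.418, -0.328] [0.0, 0.0]
   0.3 [0.682, 0.059] [-0.0, 0.0]
   0.6 [-0.054, 0.446] [0.0, 0.0]
```

```bash
python3 -m handwheel '[[[0,0,0,0,0,-0.06,1],[0,0,0,0,0,-0.06,1],[0,0,0,0,0,-0.06,1],[0,0,0,0,0,-0.06,1],[0,0,0,0,0,-0.06,1],[0,0,0,0,0,-0.06,1],[0,0,0,0,0,0,1]]]'; python3 - <<'E'
from h import *
s=sense();print(s['t'],s['tcp_pos'],s['q'])
cv2.imwrite('pics/w1.png',snapshot('wrist')[:,:,::-1])
E
```

```text
t: 1.02
tcp_pos: [0.1468, 0.6082, 0.5977]
tool_rot: [0.118, 0.993, 0.006, 0.002]
force: [0.0, 0.5, 0.3]
finger_gap: 1.001
gripper_force: 0.0
1.025 [0.14677489 0.60817833 0.59767926] [ 1.15560392e+00  3.65589308e-01  7.46801014e-01  5.13546793e-05
  2.01656655e+00 -1.78508925e-01]
```

View pics/w1.png

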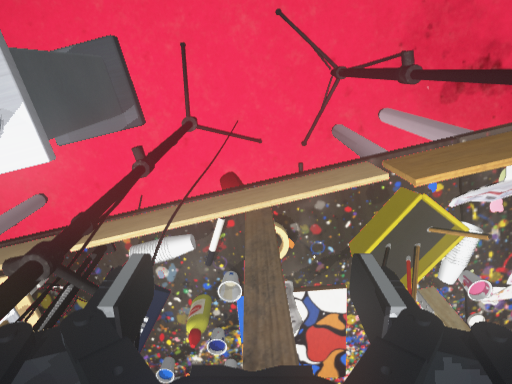

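The wrist image at z=0.6 shows the near stand's pole running from (190,125) to (0,310), with a clamp at (140,158) and a bracket where the boom starts at about (30,272).

```bash
python3 - <<'E'
from h import *
W=cam('wrist',sense());print(camera_params('wrist')['mount'][:3,3])
for z in np.arange(-.7,.81,.1):
    u=W@np.array([.2,.38,z,1]);v=W@np.array([.37,.165,z,1]);print(round(z,1),(u[:2]/u[2]).round(),u[2].round(2),(v[:2]/v[2]).round())
W0=W[:,:3];c=-np.linalg.solve(W0,W[:,3]);print(c)
E
```

```text
[ 0.08224093  0.00130884 -0.14260553]
-0.7 [199. 118.] 1.42 [162. 169.]
-0.6 [195. 122.] 1.32 [156. 176.]
-0.5 [191. 126.] 1.23 [149. 183.]
-0.4 [186. 130.] 1.14 [141. 192.]
-0.3 [180. 136.] 1.04 [132. 203.]
-0.2 [173. 142.] 0.95 [121. 215.]
-0.1 [165. 150.] 0.85 [108. 230.]
-0.0 [154. 160.] 0.76 [ 92. 248.]
0.1 [140. 173.] 0.66 [ 71. 271.]
0.2 [122. 191.] 0.57 [ 45. 301.]
0.3 [ 97. 215.] 0.47 [  9. 342.]
0.4 [ 59. 251.] 0.38 [-42. 400.]
0.5 [ -5. 312.] 0.28 [-121.  488.]
0.6 [-133.  433.] 0.19 [-258.  643.]
0.7 [-520.  801.] 0.09 [-554.  978.]
0.8 [ 64760. -61194.] -0.0 [-1688.  2258.]
[0.06667997 0.6276172  0.73646564]
```

```bash
python3 -m handwheel '[[[0,0,0,0,0,-0.06,1],[0,0,0,0,0,-0.06,1],[0,0,0,0,0,-0.06,1],[10,0,0,0,0,0,1],[10,0,0,0,0,0,1],[10,0,0,0,0,0,1],[0,0,0,0,0,0,1]]]'; python3 - <<'E'
from h import *
s=sense();print(s['t'],s['tcp_pos'],s['q'])
W=cam('wrist',s)
for z in np.arange(.2,.81,.1):
    u=W@np.array([.2,.38,z,1]);v=W@np.array([.37,.165,z,1]);print(round(z,1),(u[:2]/u[2]).round(),u[2].round(2),(v[:2]/v[2]).round())
cv2.imwrite('pics/w2.png',snapshot('wrist')[:,:,::-1])
E
```

```text
t: 1.95
tcp_pos: [0.1578, 0.5949, 0.6444]
tool_rot: [0.111, 0.976, -0.19, -0.001]
force: [0.6, 1.0, -0.7]
finger_gap: 1.001
gripper_force: 0.0
1.95 [0.1577649  0.59492097 0.64443061] [ 1.17921699  0.62820287  0.22975743 -0.21141048  2.64298714 -0.33278572]
0.2 [240. 156.] 0.65 [173. 240.]
0.3 [215. 172.] 0.56 [145. 263.]
0.4 [182. 193.] 0.48 [109. 293.]
0.5 [134. 225.] 0.39 [ 61. 332.]
0.6 [ 58. 274.] 0.3 [ -6. 387.]
0.7 [-79. 362.] 0.22 [-106.  469.]
0.8 [-402.  570.] 0.13 [-271.  605.]
```

View pics/w2.png

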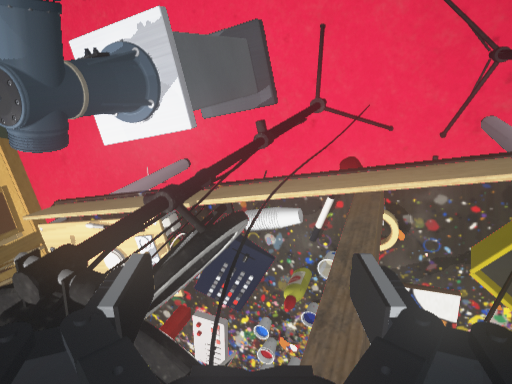

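```bash
python3 -m handwheel '[[[-8,0,0,0,0,0.03,1],[-8,0,0,0,0,0.03,1],[-7,0,0,0,0,0.03,1],[0,0,0,0,0,0,1]]]'; python3 - <<'E'
from h import *
s=dict(tcp_pos=np.array([0.1578,0.5949,0.6444]),tool_rot=[0.111,0.976,-0.19,-0.001])
W=cam('wrist',s)
for z in np.arange(.28,.7,.04):
    f=(z-.3)/.3;p=np.array([.682-.736*f,.059+.387*f,z]);u=W@np.r_[p,1];print(p.round(2),(u[:2]/u[2]).round(),u[2].round(2))
s=sense();print(s['tcp_pos'],R.from_quat(s['tool_rot']).as_matrix().round(3),s['q'].round(3))
E
```

```text
t: 2.5
tcp_pos: [0.1541, 0.5669, 0.5704]
tool_rot: [0.109, 0.994, 0.007, 0.022]
force: [0.1, 0.7, -0.0]
finger_gap: 0.998
gripper_force: 0.0
[0.73 0.03 0.28] [153. 384.] 0.87
[0.63 0.08 0.32] [147. 369.] 0.79
[0.53 0.14 0.36] [139. 349.] 0.7
[0.44 0.19 0.4 ] [130. 325.] 0.62
[0.34 0.24 0.44] [118. 293.] 0.54
[0.24 0.29 0.48] [102. 249.] 0.45
[0.14 0.34 0.52] [ 78. 185.] 0.37
[0.04 0.39 0.56] [41. 85.] 0.29
[-0.05  0.45  0.6 ] [-26. -96.] 0.21
[-0.15  0.5   0.64] [-184. -521.] 0.12
[-0.25  0.55  0.68] [-1005. -2726.] 0.04
[0.15406464 0.5669035  0.57039036] [[-0.975  0.216  0.046]
 [ 0.216  0.976  0.008]
 [-0.043  0.018 -0.999]] [ 1.135  0.283  0.936 -0.04   1.896 -0.231]
```

```bash
python3 -m handwheel '[[[0,0,0,0.008,-0.05,0,1],[0,0,0,0.008,-0.05,0,1],[0,0,0,0.008,-0.05,0,1],[0,0,0,0.008,-0.05,0,1],[0,0,0,0.008,-0.05,0,1],[0,0,0,0,0,0,1]]]'; python3 - <<'E'
from h import *
s=sense();print(s['tcp_pos'],R.from_quat(s['tool_rot']).as_matrix().round(3),s['q'].round(3),s['t'])
W=cam('wrist',s)
for z in np.arange(.2,.81,.1):
    u=W@np.array([.2,.38,z,1]);v=W@np.array([.37,.165,z,1]);print(round(z,1),(u[:2]/u[2]).round(),u[2].round(2),(v[:2]/v[2]).round())
cv2.imwrite('pics/w3.png',snapshot('wrist')[:,:,::-1])
E
```

```text
t: 3.25
tcp_pos: [0.0631, 0.3357, 0.5686]
tool_rot: [0.109, 0.994, 0.014, 0.025]
force: [0.8, 0.5, 0.2]
finger_gap: 1.002
gripper_force: 0.0
[0.06309484 0.33574086 0.56860417] [[-0.975  0.215  0.054]
 [ 0.217  0.976  0.023]
 [-0.047  0.034 -0.998]] [ 1.088 -0.162  1.424 -0.038  1.834 -0.276] 3.25
0.2 [288. 195.] 0.55 [188. 304.]
0.3 [298. 224.] 0.46 [180. 349.]
0.4 [313. 267.] 0.37 [167. 412.]
0.5 [339. 341.] 0.27 [148. 509.]
0.6 [391. 491.] 0.18 [114. 678.]
0.7 [554. 962.] 0.09 [  40. 1045.]
0.8 [ -3966. -12100.] -0.01 [-242. 2459.]
```

View pics/w3.png

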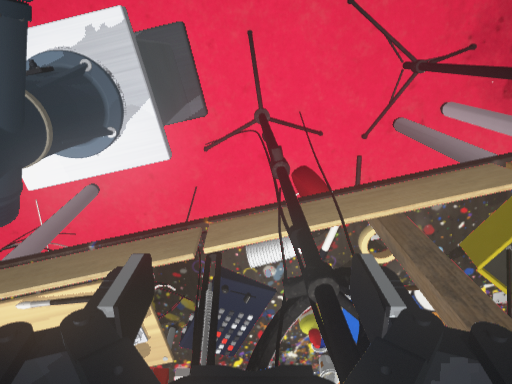

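Inside the poles and clear: the stand's pole is at (270,120)–(340,340), to the right of the tool. I'll sweep round inside it.

```bash
python3 -m handwheel '[[[0,0,0,-0.029,-0.037,0,1],[0,0,0,-0.029,-0.037,0,1],[0,0,0,-0.045,-0.016,0,1],[0,0,0,-0.045,-0.016,0,1],[0,0,0,-0.04,-0.042,0,1],[0,0,0,-0.04,-0.042,0,1],[0,0,0,-0.024,-0.046,0,1],[0,0,0,-0.024,-0.046,0,1],[0,0,0,-0.024,-0.046,0,1],[0,0,0,0,0,0,1]]]'; python3 - <<'E'
from h import *
s=sense();print(R.from_quat(s['tool_rot']).as_matrix().round(3),s['q'].round(3))
E
```

```text
t: 4.55
tcp_pos: [0.2883, -0.0529, 0.5702]
tool_rot: [0.113, 0.993, 0.009, 0.024]
force: [0.4, 0.7, 0.6]
finger_gap: 0.996
gripper_force: 0.0
[[-0.973  0.224  0.049]
 [ 0.225  0.974  0.013]
 [-0.045  0.024 -0.999]] [-0.613 -0.259  1.488  0.041  1.88  -1.944]
```

```bash
python3 -m handwheel '[[[0,0,0,-0.024,-0.035,0.034,1],[0,0,0,-0.024,-0.035,0.034,1],[0,0,0,-0.024,-0.035,0.034,1],[0,0,0,-0.024,-0.035,0.034,1],[0,0,0,-0.024,-0.035,0.034,1],[0,0,0,-0.024,-0.035,0.034,1],[0,0,0,-0.024,-0.035,0.034,1],[0,0,0,-0.024,-0.035,0.034,1],[1.4,2.8,0,0,0,0,1],[0,0,-6,0,0,0,1],[0,0,0,0,0,0,1],[0,0,0,0,0,0,1]]]'; python3 - <<'E'
from h import *
s=sense();print(R.from_quat(s['tool_rot']).as_matrix().round(3),s['q'].round(3),s['tcp_pos'].tolist(),s['tool_rot'].tolist())
cv2.imwrite('pics/w4.png',cv2.resize(snapshot('wrist')[:,:,::-1],(800,600),interpolation=cv2.INTER_CUBIC))
E
```

```text
t: 6.05
tcp_pos: [0.4273, -0.3593, 0.2994]
tool_rot: [0.056, 0.998, -0.0, -0.001]
force: [-0.6, 0.3, -0.3]
finger_gap: 1.003
gripper_force: 0.0
[[-0.994  0.113 -0.003]
 [ 0.113  0.994 -0.   ]
 [ 0.003 -0.    -1.   ]] [-8.980e-01  3.640e-01  1.516e+00 -2.000e-03  1.264e+00 -2.355e+00] [0.4272905830688074, -0.3592696088837829, 0.29940278008393767] [0.05646215474807716, 0.9984036675640573, -0.00014032015095391588, -0.0014567038473621559]
```

View pics/w4.png

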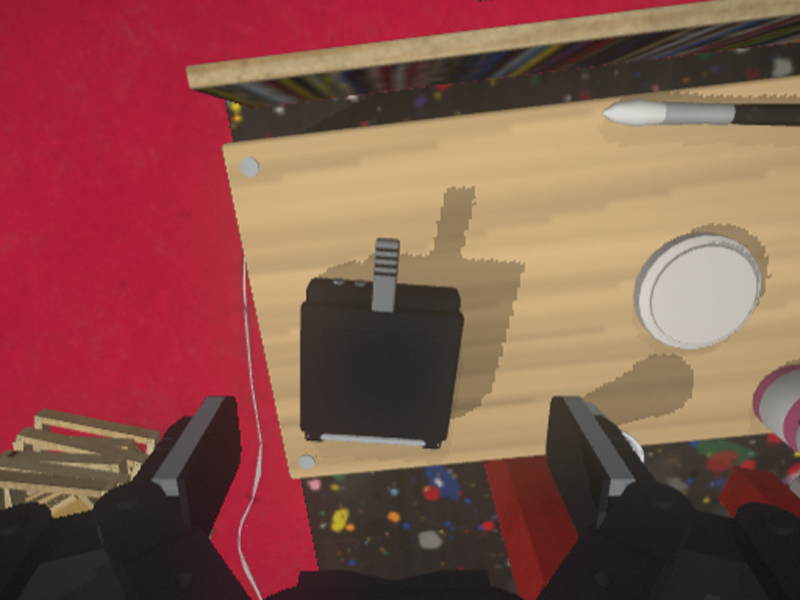

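The close view shows the tab's end at (387,239) and its root on the plate at (384,305). The plate's near corners are at (302,300) and (463,312), with the far ones at (302,438) and (440,447).

```bash
python3 - <<'E'
from h import *
s=sense();W=cam('wrist',s);S,T=cam('side'),cam('top');k=1.5625
for n,w,a,b in [('tab end',(387,239),(344,433),(549,363)),('plinth',(698,292),(390,313),(393,312)),('nearR',(302,302),(372,487),(590,343)),('nearL',(463,312),(383,408),(513,330))]:
    print(n,tri(W,np.array(w)/k,S,np.array(a)/k),tri(W,np.array(w)/k,T,np.array(b)/k))
def bp(u,z):
    M=W[:,:3];c=-np.linalg.solve(M,W[:,3]);d=np.linalg.solve(M,np.r_[np.array(u)/k,1]);return (c+d*(z-c[2])/d[2])
for z in(.123,.13,.137):
    e=bp((387,240),z);rt=bp((384,305),z);a=bp((302,301),z);b=bp((463,312),z);c=bp((302,438),z);d=bp((440,447),z)
    print(z,e.round(4),rt.round(4),'edge',np.degrees(np.arctan2(*(b-a)[[0,1]])).round(1),np.linalg.norm(b-a).round(4),np.linalg.norm(c-d).round(4),'mid',((a+b)/2).round(4),((c+d)/2).round(4))
E
```

```text
tab end (array([ 0.416 , -0.3601,  0.1321]), array([0.1, 0. ])) (array([ 0.4129, -0.3606,  0.1534]), array([2.5, 0.7]))
plinth (array([ 0.4829, -0.1586,  0.0996]), array([0.2, 0.1])) (array([ 0.4804, -0.1649,  0.1106]), array([1.8, 0.6]))
nearR (array([ 0.4509, -0.4224,  0.1133]), array([4.6, 1.4])) (array([ 0.4386, -0.4098,  0.1637]), array([0.3, 0.1]))
nearL (array([ 0.4676, -0.3206,  0.1218]), array([3.8, 1.1])) (array([ 0.456 , -0.3188,  0.1524]), array([3.9, 1.1]))
0.123 [ 0.4186 -0.3606  0.123 ] [ 0.4599 -0.3674  0.123 ] edge 10.7 0.1018 0.0953 mid [ 0.4608 -0.3683  0.123 ] [ 0.559  -0.3881  0.123 ]
0.13 [ 0.417  -0.3603  0.13  ] [ 0.4574 -0.367   0.13  ] edge 10.7 0.0995 0.0932 mid [ 0.4583 -0.3678  0.13  ] [ 0.5543 -0.3873  0.13  ]
0.137 [ 0.4154 -0.3601  0.137 ] [ 0.4549 -0.3666  0.137 ] edge 10.7 0.0973 0.0911 mid [ 0.4558 -0.3674  0.137 ] [ 0.5496 -0.3864  0.137 ]
```

The tab is flat at z≈0.125, with the gripping point at (0.4315,-0.363). The plate edge measures 100 mm and the yaw is 10.7°, so the figures agree. I'll descend and grip.

```bash
python3 -m handwheel '[[[0,0,4.2,-0.005,-0.003,0,0.6],[0,0,0,0,0,0.06,0.6],[0,0,0,0,0,0.06,0.6],[0,0,0,0,0,0.05,0.6],[0,0,0,0,0,0.019,0.6],[0,0,0,0,0,0,0.6],[0,0,0,0,0,0,0],[0,0,0,0,0,0,0],[0,0,0,0,0,0,0],[0,0,0,0,0,0,0]]]' 30; python3 - <<'E'
from h import *
s=sense();print(R.from_quat(s['tool_rot']).as_matrix().round(3),s['q'].round(3))
E
```

```text
t: 7.35
tcp_pos: [0.4306, -0.3641, 0.111]
tool_rot: [0.093, 0.996, -0.001, -0.001]
force: [-0.4, -3.6, 0.8]
finger_gap: 0.157
gripper_force: 31.3
[[-0.983  0.185 -0.002]
 [ 0.185  0.983 -0.003]
 [ 0.001 -0.003 -1.   ]] [-0.898  0.614  1.692 -0.004  0.835 -2.28 ]
```

```bash
python3 -m handwheel '[[[0,0,0,-0.0007,0,-0.0136,0],[0,0,0,-0.0021,0,-0.0134,0],[0,0,0,-0.0035,0,-0.0131,0],[0,0,0,-0.0049,0,-0.0127,0],[0,0,0,-0.0062,0,-0.0121,0],[0,0,0,-0.0074,0,-0.0114,0],[0,0,0,-0.0086,0,-0.0106,0],[0,0,0,-0.0096,0,-0.0096,0],[0,0,0,-0.0106,0,-0.0086,0],[0,0,0,-0.0114,0,-0.0074,0],[0,0,0,0,0,0,0],[0,0,0,0,0,0,0],[0,0,0,0,0,0,0]]]' 20; python3 - <<'E'
from h import *
s=sense();print(s['q'].round(3))
for n in ('side','wrist'):
    im=snapshot(n)[:,:,::-1]
    cv2.imwrite(f'pics/{n}5.png',im)
a=cv2.resize(cv2.imread('pics/side5.png')[230:330,190:320],(520,400),interpolation=cv2.INTER_CUBIC)
cv2.imwrite('pics/c5.png',a)
E
```

```text
t: 8.98
tcp_pos: [0.4946, -0.3762, 0.2208]
tool_rot: [0.093, 0.996, -0.001, -0.001]
force: [3.1, -7.5, -8.7]
finger_gap: 0.154
gripper_force: 29.0
[-0.828  0.535  1.452 -0.004  1.156 -2.211]
```

View pics/c5.png

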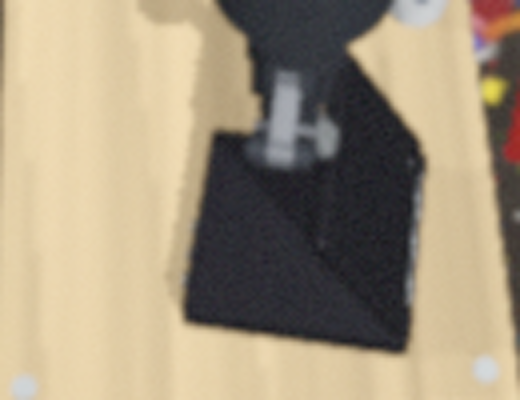

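```bash
python3 -m handwheel '[[[0,0,0,0,0,0,0.5],[0,0,0,0,0,0,0.5],[0,0,0,0,0,0,0.5],[0,0,0,0,0,-0.03,0.5],[0,0,0,0,0,-0.05,0.5],[0,0,0,0.03,0.05,0,0.5],[0,0,0,0.04,0.05,0,0.5],[0,0,0,0.03,0.06,0,0.5],[0,0,0,0,0,0,0.7]]]'; python3 - <<'E'
from h import *
s=sense();print(s['q'].round(3),s['tcp_pos'])
im=snapshot('side')[:,:,::-1];t=snapshot('top')[:,:,::-1]
cv2.imwrite('pics/c6.png',np.hstack([cv2.resize(im[250:320,205:305],(400,280),interpolation=cv2.INTER_CUBIC),cv2.resize(t[130:225,310:400],(379,400),interpolation=cv2.INTER_CUBIC)[:280]]))
E
```

```text
t: 10.2
tcp_pos: [0.4253, -0.1999, 0.3027]
tool_rot: [0.091, 0.996, 0.001, -0.003]
force: [0.3, 0.0, 0.4]
finger_gap: 0.689
gripper_force: 0.0
[-6.770e-01  2.300e-01  1.708e+00 -1.000e-03  1.210e+00 -2.065e+00] [ 0.42530199 -0.199923    0.30265115]
```

View pics/c6.png

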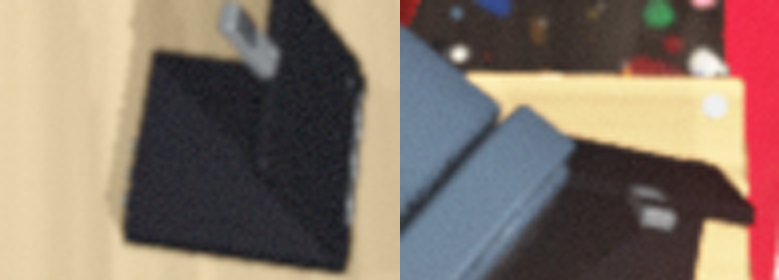

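The screen is standing with the tab free. In the side crop its tip is at (232,12) and its root at (268,72). In the top crop they are at (260,222) and (248,190). I'll work out the angle and, from 17 views already in hand, plan the tray.

```bash
python3 - <<'E'
from h import *
S,T=cam('side'),cam('top');h=np.array([.559,-.387,.123]);f=np.array([-.983,.185])
for n,a,b in [('tip',(205+232/4,250+12/4),(310+260/4.21,130+222/4.21)),('root',(205+268/4,250+72/4),(310+248/4.21,130+190/4.21))]:
    X,e=tri(S,a,T,b);d=X-h;print(n,X,e,np.degrees(np.arctan2(d[2],d[:2]@f)),np.hypot(d[2],d[:2]@f))
# predicted for given angle, tip at radius .144 upper/lower centre
for th in (50,55,60,65,70):
    t=np.radians(th)
    for r in(.144,.10):
        X=np.r_[h[:2]+f*r*np.cos(t),h[2]+r*np.sin(t),1];print(th,r,[((P@X)[:2]/(P@X)[2]).round(1).tolist() for P in(S,T)])
E
```

```text
tip [ 0.4919 -0.3774  0.2555] [1.3 1.4] 62.92343615570707 0.14880968001474235
root [ 0.5123 -0.3838  0.2124] [0.7 0.8] 62.52047335342492 0.10076920811244876
50 0.144 [[247.5, 256.1], [364.6, 197.2]]
50 0.1 [[262.9, 266.9], [362.9, 186.0]]
55 0.144 [[253.2, 254.7], [366.5, 190.9]]
55 0.1 [[266.8, 266.1], [364.2, 181.8]]
60 0.144 [[259.4, 253.7], [368.3, 184.4]]
60 0.1 [[271.0, 265.4], [365.4, 177.5]]
65 0.144 [[265.9, 252.9], [370.2, 177.5]]
65 0.1 [[275.4, 265.0], [366.6, 172.9]]
70 0.144 [[272.8, 252.4], [371.9, 170.5]]
70 0.1 [[280.1, 264.7], [367.8, 168.3]]
```

```bash
python3 -m handwheel '[[[0,0,-5,0,0.05,0,0.7],[0,0,-5,0,0.05,0,0.7],[0,0,0,0,0.05,0,0.7],[0,0,0,0,0.02,0,0.7],[0,0,0,0,0,0,0.7],[0,0,0,0,0,0,0.7]]]'; python3 - <<'E'
from h import *
s=sense();print(s['q'].round(3),s['tcp_pos'].tolist(),s['tool_rot'].tolist())
cv2.imwrite('pics/w7.png',cv2.resize(snapshot('wrist')[:,:,::-1],(800,600),interpolation=cv2.INTER_CUBIC))
E
```

```text
t: 11.05
tcp_pos: [0.4438, -0.0372, 0.3026]
tool_rot: [0.006, 1.0, -0.0, -0.002]
force: [-0.5, 0.2, -0.3]
finger_gap: 0.7
gripper_force: 0.0
[-3.350e-01  1.910e-01  1.763e+00 -1.000e-03  1.191e+00 -1.893e+00] [0.44378066051345616, -0.03723891737107478, 0.30262548941846357] [0.00620512713314562, 0.9999795872228902, -5.657399983097748e-05, -0.0015226076914857016]
```

View pics/w7.png

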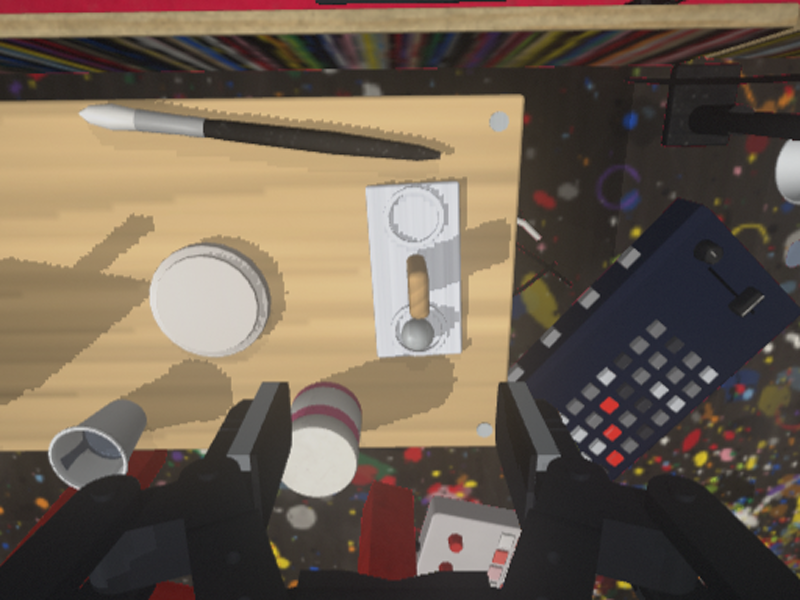

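The wrist view shows the tray's plate corners at (366,187), (459,182), (461,352) and (379,356). The grip runs from (417,255) to (419,318), the ball is at (417,334), and the plinth is at (209,299).

```bash
python3 - <<'E'
from h import *
s=sense();W=cam('wrist',s);S,T=cam('side'),cam('top');k=1.5625
def bp(u,z):
    M=W[:,:3];c=-np.linalg.solve(M,W[:,3]);d=np.linalg.solve(M,np.r_[np.array(u)/k,1]);return (c+d*(z-c[2])/d[2])
c=np.array([bp(u,.101) for u in [(366,187),(459,182),(461,352),(379,356)]]);print(c.round(4),'ctr',c.mean(0))
e1=c[2]-c[1];e2=c[3]-c[0];w=c[1]-c[0];print('len',np.linalg.norm(e1),np.linalg.norm(e2),np.linalg.norm(w),np.linalg.norm(c[2]-c[3]),'yaw',np.degrees(np.arctan2(e1[1],e1[0])),np.degrees(np.arctan2(e2[1],e2[0])))
x=lambda n,w,a,b:print(n,tri(W,np.array(w)/k,S,np.array(a)/k),tri(W,np.array(w)/k,T,np.array(b)/k))
x('ball',(417,334),(399,234),(288,292));x('plinth',(209,299),(390,313),(393,312));x('pocket',(415,214),(348,241),(285,354))
x('griptop',(418,292),(374,221),(284,320))
print('griptop@.147',bp((417,258),.147),bp((419,318),.147),'pocket@.104',bp((415,214),.104),'ball',bp((417,334),.112),'plinth@.11',bp((209,299),.11))
E
```

```text
[[ 0.4069 -0.0525  0.101 ]
 [ 0.4046  0.0063  0.101 ]
 [ 0.5222  0.0106  0.101 ]
 [ 0.5244 -0.0469  0.101 ]] ctr [ 0.46450099 -0.02064237  0.101     ]
len 0.11766428866344188 0.11768451006407588 0.05883900382944962 0.05753466728573636 yaw 2.103147574661066 2.7382062798052758
ball (array([ 0.5029, -0.0207,  0.1132]), array([0., 0.])) (array([ 0.5089, -0.0214,  0.0964]), array([1.5, 0.5]))
plinth (array([ 0.4819, -0.1606,  0.1017]), array([1.6, 0.4])) (array([ 0.4848, -0.1648,  0.0902]), array([0.7, 0.2]))
pocket (array([ 0.4241, -0.0216,  0.1013]), array([0.3, 0.1])) (array([ 0.4256, -0.0215,  0.0892]), array([1.1, 0.3]))
griptop (array([ 0.464 , -0.0211,  0.1445]), array([1.3, 0.3])) (array([ 0.4663, -0.0233,  0.1265]), array([3.6, 1.1]))
griptop@.147 [ 0.44150526 -0.02220329  0.147     ] [ 0.47831381 -0.02101063  0.147     ] pocket@.104 [ 0.42395143 -0.02164161  0.104     ] ball [ 0.50341043 -0.02069759  0.112     ] plinth@.11 [ 0.47732823 -0.15777288  0.11      ]
```

The grip is at (0.464,-0.021) with its top at z≈0.145 and a yaw of 2.4°. That fits the ball and both pocket positions. I'll descend and close.

```bash
python3 -m handwheel '[[[0,0,-3.1,0,0,0,0.6],[0,0,0,-0.021,0.015,0,0.6],[0,0,0,0,0,0.06,0.6],[0,0,0,0,0,0.06,0.6],[0,0,0,0,0,0.04,0.6],[0,0,0,0,0,0.02,0.6],[0,0,0,0,0,0.01,0.6],[0,0,0,0,0,0,0.6],[0,0,0,0,0,0,0.3],[0,0,0,0,0,0,0.2],[0,0,0,0,0,0,0.14],[0,0,0,0,0,0,0.1],[0,0,0,0,0,0,0],[0,0,0,0,0,0,0],[0,0,0,0,0,0,0]]]' 30; python3 - <<'E'
from h import *
s=sense();print(R.from_quat(s['tool_rot']).as_matrix().round(3),s['q'].round(3),s['ft_torque'])
E
```

```text
t: 12.98
tcp_pos: [0.4632, -0.0202, 0.1134]
tool_rot: [-0.022, 1.0, -0.0, -0.001]
force: [-0.1, -2.0, 6.2]
finger_gap: 0.135
gripper_force: 30.3
[[-0.999 -0.043 -0.002]
 [-0.043  0.999 -0.   ]
 [ 0.002 -0.    -1.   ]] [-2.850e-01  5.170e-01  1.938e+00 -1.000e-03  6.880e-01 -1.898e+00] [-0.28898986  0.07168605 -0.06200485]
```

```bash
python3 -m handwheel '[[[0,0,0,0,0,-0.004,0],[0,0,0,0,0,-0.008,0],[0,0,0,0,0,-0.012,0],[0,0,0,0,0,-0.014,0],[0,0,0,0,0,-0.016,0],[0,0,0,0,0,-0.016,0],[0,0,0,0,0,-0.014,0],[0,0,0,0,0,-0.012,0],[0,0,0,0,0,-0.008,0],[0,0,0,0,0,-0.006,0],[0,0,0,0,0,-0.004,0],[0,0,0,0,0,0,0],[0,0,0,0,0,0,0],[0,0,0,0,0,0,0]]]' 40; python3 - <<'E'
from h import *
s=sense();print(R.from_quat(s['tool_rot']).as_matrix().round(3),s['ft_torque'])
for n in('side','wrist'):cv2.imwrite(f'pics/{n}8.png',snapshot(n)[:,:,::-1])
E
```

```text
t: 14.72
tcp_pos: [0.4626, -0.0198, 0.2262]
tool_rot: [-0.021, 1.0, 0.001, -0.002]
force: [0.1, 0.3, -1.0]
finger_gap: 0.132
gripper_force: 39.0
[[-0.999 -0.043 -0.005]
 [-0.043  0.999  0.001]
 [ 0.005  0.001 -1.   ]] [-0.0444188   0.02238343 -0.01446015]
```

```bash
python3 -m handwheel '[[[0,0,0,-0.001,-0.004,0,0],[0,0,0,-0.001,-0.008,0,0],[0,0,0,-0.001,-0.012,0,0],[0,0,0,-0.001,-0.015,0,0],[0,0,0,-0.001,-0.016,0,0],[0,0,0,-0.001,-0.016,0,0],[0,0,0,-0.001,-0.016,0,0],[0,0,0,-0.001,-0.016,0,0],[0,0,0,-0.001,-0.014,0,0],[0,0,0,-0.001,-0.011,0,0],[0,0,0,-0.001,-0.008,0,0],[0,0,0,-0.001,-0.004,0,0],[0,0,0,0,-0.002,0,0],[0,0,0,0,0,0,0],[0,0,0,0,0,0,0],[0,0,0,0,0,0,0],[0,0,0,0,0,0,0]]]' 40; python3 - <<'E'
from h import *
s=sense();print(R.from_quat(s['tool_rot']).as_matrix().round(3),s['qd'].round(3))
W=cam('wrist',s);im=snapshot('wrist');si=snapshot('side')
cv2.imwrite('pics/wrist9.png',im[:,:,::-1]);cv2.imwrite('pics/side9.png',si[:,:,::-1])
# expected grip / ball (in tool frame) pixel, grey-disc check of ball in wrist + plate top region
M=R.from_quat(s['tool_rot']).as_matrix();g=s['tcp_pos']-M[:,2]*.0187
S=cam('side');f=np.r_[.999,.043,0]
for n,P,I in(('wrist',W,im),('side',S,si)):
    for nm,X in(('ball',g+f*.039+[0,0,-.019]),('empty',g-f*.039+[0,0,-.03]),('plinth',np.array([.481,-.161,.11]))):
        u=P@np.r_[X,1];u=(u[:2]/u[2]);a,b=u.round().astype(int);print(n,nm,u.round(1))
        if nm!='plinth' and 4<b<379 and 4<a<507: print(I[b-6:b+7:2,a-8:a+9:2].mean(2).astype(int))
E
```

```text
t: 16.95
tcp_pos: [0.4809, -0.1611, 0.2263]
tool_rot: [-0.021, 1.0, 0.0, -0.002]
force: [0.3, -0.4, -1.4]
finger_gap: 0.134
gripper_force: 39.0
[[-0.999 -0.043 -0.004]
 [-0.043  0.999  0.001]
 [ 0.004  0.001 -1.   ]] [-0.003 -0.    -0.002 -0.    -0.001  0.   ]
wrist ball [249.1 323.5]
[[ 66  71  75  78  80  80  80  80  80]
 [ 71  74  76  81  79  80  79  79  77]
 [ 99 101  77  80  80  98  95  93  96]
 [110 110 111 109 105 103 100  97  95]
 [107 108 107 106 103 100  99  96  93]
 [104 106 105 104 103  99  97  96  97]
 [ 97  97 100 101  99  99  99 101 100]]
wrist empty [248.6 168.4]
[[162 165 167 168 167 163 165 165 165]
 [162 165 167 168 167 164 165 165 165]
 [162 165 168 168 166 164 165 166 165]
 [162 165 168 168 167 163 165 166 165]
 [162 164 166 168 166 163 166 165 166]
 [162 164 167 167 167 164 165 166 165]
 [162 165 166 167 167 163 166 166 165]]
wrist plinth [249.8 180.9]
side ball [268.5 164.6]
[[170 192 186 197 217 224 229 230 225]
 [170 180 173 167 189 197 209 220 226]
 [199 168 148 181 205 215 200 202 222]
 [211 172 151 187 214 224 206 204 206]
 [215 191 152 181 203 211 197 210 204]
 [214 216 201 172 180 187 200 216 205]
 [207 215 220 213 208 210 217 209 213]]
side empty [230.3 170.4]
[[229 218 218 219 220 221 215 221 221]
 [221 221 220 229 229 229 228 219 220]
 [216 221 228 230 229 229 230 228 216]
 [219 227 230 231 230 230 230 229 221]
 [213 226 230 230 230 230 229 223 218]
 [215 218 226 230 229 226 215 221 218]
 [223 222 217 221 226 223 216 219 226]]
side plinth [248.9 198.5]
```

The side image shows the ball and the empty pocket at their predicted pixels, so the tray is level. It is still, with the grip over the plinth's centre. Handing in.

```bash
python3 -c "
from station import sign_off
print(sign_off())"
```

```text
the job is handed in; nothing more can be done
None
```

I handed the job in at about 17 s: the screen stands at about 60° (measured 60–63°), and the gripper holds the tray still and level about 10 cm above the plinth's centre with the ball in its pocket; no verdict was returned, and I took no final picture of the jar, cup and brush, which the arm never went near.

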